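Put the hole saws away by size

TASK

Put the four loose hole saws (the toothed steel cups) away, each in the yellow tray made for it: the smallest saw in the tray with the smallest round recess, the next in the next, up to the largest in the largest. Set each one down inside its recess rather than dropping it, standing flat on the recess floor with its teeth up, and leave the brass pipe coupling and the glass jar where they stand.

Things in the scene. Friction and masses are not known exactly. Their poses are not given: they have to be found in the camera images.
- saw_a: the smallest hole saw, loose: a plain steel cup 25 mm in outside diameter and 44 mm high, standing mouth up (toothed rim on top, closed back underneath); wall 3 mm, back 5 mm thick, rigid. Origin: centre of its underside; z up its axis; round, so its yaw means nothing. About 80 g. All four saws are the same height and are told apart by diameter.
- saw_b: the second smallest hole saw, loose: a plain steel cup 38 mm in outside diameter and 44 mm high, standing mouth up (toothed rim on top, closed back underneath); wall 3 mm, back 5 mm thick, rigid. Origin: centre of its underside; z up its axis; round, so its yaw means nothing. About 120 g. All four saws are the same height and are told apart by diameter.
- saw_c: the second largest hole saw, loose: a plain steel cup 51 mm in outside diameter and 44 mm high, standing mouth up (toothed rim on top, closed back underneath); wall 3 mm, back 5 mm thick, rigid. Origin: centre of its underside; z up its axis; round, so its yaw means nothing. About 170 g. All four saws are the same height and are told apart by diameter.
- saw_d: the largest hole saw, loose: a plain steel cup 64 mm in outside diameter and 44 mm high, standing mouth up (toothed rim on top, closed back underneath); wall 3 mm, back 5 mm thick, rigid. Origin: centre of its underside; z up its axis; round, so its yaw means nothing. About 230 g. All four saws are the same height and are told apart by diameter.
- tray_a: the storage tray with the smallest recess, for the 25 mm hole saw: a yellow plastic block 94 x 94 mm, 12 mm high, fixed to the bench, with a central round recess 41 mm in diameter and 9 mm deep (flat dark floor 3 mm above the bench; 8 mm to spare round the saw). Origin: centre of its underside, under the recess centre; z up. The trays differ only in recess diameter.
- tray_b: the storage tray with the second smallest recess, for the 38 mm hole saw: a yellow plastic block 94 x 94 mm, 12 mm high, fixed to the bench, with a central round recess 54 mm in diameter and 9 mm deep (flat dark floor 3 mm above the bench; 8 mm to spare round the saw). Origin: centre of its underside, under the recess centre; z up. The trays differ only in recess diameter.
- tray_c: the storage tray with the second largest recess, for the 51 mm hole saw: a yellow plastic block 94 x 94 mm, 12 mm high, fixed to the bench, with a central round recess 67 mm in diameter and 9 mm deep (flat dark floor 3 mm above the bench; 8 mm to spare round the saw). Origin: centre of its underside, under the recess centre; z up. The trays differ only in recess diameter.
- tray_d: the storage tray with the largest recess, for the 64 mm hole saw: a yellow plastic block 94 x 94 mm, 12 mm high, fixed to the bench, with a central round recess 80 mm in diameter and 9 mm deep (flat dark floor 3 mm above the bench; 8 mm to spare round the saw). Origin: centre of its underside, under the recess centre; z up. The trays differ only in recess diameter.
- coupling: bystander, not a hole saw: a loose brass pipe coupling, a plain tube open at both ends with no teeth, standing on end, 48 mm outside diameter, 36 mm bore, 34 mm high. Origin: centre of its underside.
- jar: bystander: a loose closed glass jar with a black lid, 56 mm diameter, 62 mm high, upright. Origin: centre of its underside.
There are look-alikes about, which are no part of the job. What is shaped like the tray_a but green or orange is not meant.

How it is judged:
By the outcome, as a careful person would: the job done as asked, in the order asked, and still so for the second after the job is handed in, with the robot touching nothing.
It also fails if it takes over 104 s, if anything falls off the work surface, if the arm or the gripper's body presses on something with over 40 N, if the wrist force passes 120 N, or if a joint passes its speed limit or range.

ROBOT

A 7-joint arm with a two-finger parallel gripper is mounted at the origin on the work surface. World frame = base frame: x ahead of the robot, y to its left, z up, the work surface at z = 0. Lengths are in m, angles in rad, forces in N, time in s.
With the tool pointing down it reaches from about 0.4 to 0.85 m from the base axis. Payload 4.5 kg.
Tool frame: the origin (TCP) lies midway between the tips of the shut fingers; the grasp point (between the pads) lies 19 mm behind it (grip_depth is the distance from the TCP to the grasp point, in m); y points along the fingers, x is the direction in which the jaws open and shut, and the axes are right-handed (so a half turn about y gives the same grasp; the last joint's range is limited). The gripper opens to 85 mm and grips with 20 to 120 N. Pads are 22 mm wide; open, the fingers measure 114 mm over their backs; the gripper's body (76 mm by 85 mm) begins 54 mm behind the grasp point. The pads swing forward as they close: fully open they stand 13 mm farther back than shut.
Start: joints at [1.271, 0.689, -0.195, 1.565, 0.157, 0.902, -0.215], TCP at [0.205, -0.591, 0.231] pointing down, gripper open.
Joint ranges: [-3.01, 3.01], [-0.46, 2.08], [-1.47, 1.51], [0.13, 2.56], [-1, 4.14], [0.04, 2.09], [-2.66, 2.66]. Speed limits (rad/s): [2.57, 2.57, 3.14, 3.14, 3.14, 3.14, 3.14].

INTERFACE

Orientations are given as a rotation vector (axis times angle).
In Python, from rig import get_obs, read_camera, camera_model, hand_in, spot_in, spot_point, grip_depth gives the robot as it stands. The module is installed in compiled form; this text tells all that it offers.
- The arm moves only by the tool play_rows, never from a script. Its argument "moves" is a list that holds one entry, the list of rows, each a list of 5 numbers: the shift along the world's x, y, z in m, then the turn about the world's z in degrees, then the opening, from 0 (shut) to 1 (fully open). In form: [[[dx, dy, dz, yaw, claw], ...]]. A call has 1 to 12 rows; each row is the pose to reach, as a shift and turn from the pose measured when the call began; what a row does not reach only later rows make up. A row lasts 1/10 s, in which the tool goes at most 50 mm and 8.59 degrees, less where a joint would pass 70% of its speed; a pose out of reach is approached as far as the arm can. A call with a gripper value outside its range is refused whole. The fingers move at their own pace and stop on an object; the grip force is fixed at half the most. Time passes only in rows, so rows that repeat a pose let the fingers close. It gives the time, the measured TCP pose, the force and the opening at its end, in the units of the state.
- get_obs(): the state, without advancing time (a new reading comes with each control period).
- read_camera(name): name is "scene" or "top" or "wrist"; returns the picture (400x640x3 uint8, red, green, blue); there is no depth.
- camera_model(name): a dict with "fx", "fy", "cx", "cy" (pixels), "rvec" (rotation vector, rad) and "tvec" (3), from world to camera coordinates, as OpenCV has them. Camera axes: x right, y down, z forward; pixel columns grow to the right and rows downward; lengths in m; the calibration is good to about 2 mm. The wrist camera is an equidistant fisheye: a pixel r from the principal point sees the ray r / f radians off the axis. A picture is of the moment at which its call begins: read the wrist's pose just before it. camera_model takes no time and is no camera call; for the wrist camera it gives the pose at the moment of the call.
- hand_in(): hands the job in, once; it reports no verdict.
Trained networks look in the newest picture that a camera, given by its name, has taken for a name from the list of things; names that differ only in an ending like _2 or _b are one class to them, and where a whole thing is asked for, a point or a joint stands for the part that bears it (a point fixed in the world has none). Each returns a list of dicts, best first, with "conf" (0 to 1); they miss things now and then, are a little off and sometimes report something else, mostly with a low value. They report only what shows in the picture. A call takes as long as a camera call. They do not tell look-alikes from the thing itself.
- spot_in(camera, name): "centre" ([x, y, z] in m, in the coordinates of the camera as it stood for that picture, good to about 4 mm: the middle of the surface that is visible of it).
- spot_point(camera, name): "centre" ([x, y, z] in m, in the coordinates of the camera as it stood for that picture, good to about 4 mm: a listed point, or the origin of a listed thing).
The state is a dict: "clock": time; "joint_positions": joint angles; "qvel": joint speeds; "joint_efforts": joint torques, N m; "ee_pos": TCP position; "tool_rot": TCP orientation; "ft_force": force on the tool from outside, world axes, zero at the start; "torque": the same for the moment, N m; "opening": finger opening in m.
Only numpy, scipy, OpenCV 4.12 (cv2) and the standard library are available. Lean on these libraries where they do the work, as an engineer would, in place of code of your own. Each camera call takes 0.05 s, during which the arm holds its last target. There are 200 camera calls.

## Working session

There is one attempt and no reset: what is moved stays moved. The work goes in short steps, Python scripts to look and compute and a tool call to move; the robot and the scene stay as the last step left them, time stands still between calls to the robot, and variables do not carry over. Pictures are saved under pics/ and viewed, about 12 in all and at most 16, crops included, and the job is handed in when it is done.

Besides the shell and the picture viewer there is one more tool, called after "Emit:" as name(argument=value, ...) on one line, values as JSON. play_rows: Moves the arm, as the interface text tells. Its arguments: {"type":"object","properties":{"moves":{"type":"array","items":{"type":"array","items":{"type":"array","items":{"type":"number"}}}}},"required":["moves"]}

```bash
mkdir -p pics; cat > h.py <<'E'
import numpy as np,cv2
from rig import *
def world(cam,c,m=None):
    m=m or camera_model(cam);R=cv2.Rodrigues(np.array(m["rvec"],float))[0]
    return R.T@(np.array(c)-np.array(m["tvec"]))
def save(cam,fn):
    im=read_camera(cam);cv2.imwrite("pics/"+fn,im[...,::-1]);return im
def ray(cam,u,v,z,m=None):
    m=m or camera_model(cam);R=cv2.Rodrigues(np.array(m["rvec"],float))[0]
    d=R.T@np.array([(u-m["cx"])/m["fx"],(v-m["cy"])/m["fy"],1]);o=-R.T@np.array(m["tvec"])
    return o+d*(z-o[2])/d[2]
def proj(cam,p):
    m=camera_model(cam)
    return cv2.projectPoints(np.array(p,float).reshape(-1,1,3),np.array(m["rvec"],float),np.array(m["tvec"],float),np.array([[m["fx"],0,m["cx"]],[0,m["fy"],m["cy"]],[0,0,1.]]),None)[0].reshape(-1,2)
E
python3 - <<'E'
from h import *
np.set_printoptions(precision=4,suppress=True)
o=get_obs();print(o["clock"],o["ee_pos"],o["tool_rot"],o["opening"],grip_depth)
for c in("top","scene"):
    save(c,c+"0.png");print(c,camera_model(c))
    for n in("saw_a","tray_a","coupling","jar"):
        for d in spot_point(c,n):
            w=world(c,d["centre"]);print(c,n,round(d["conf"],2),w,proj(c,w)[0])
E
```

```text
0.0 [ 0.2045 -0.5899  0.2305] [-1.3479  0.961  -0.9583] 0.08550272956301377 0.0187
top {'fx': 445.4263718874939, 'fy': 445.4263718874939, 'cx': 324.3830161240235, 'cy': 203.2095180049109, 'rvec': array([ 2.2165, -2.1628,  0.0519]), 'tvec': array([-0.0379,  0.6166,  1.2555])}
top saw_a 0.67 [0.4953 0.0605 0.0005] [294.4495 245.1234]
top saw_a 0.62 [ 0.4897  0.2023 -0.0017] [245.3647 245.8191]
top saw_a 0.58 [ 0.4542 -0.061  -0.0046] [336.2763 260.4222]
top saw_a 0.51 [ 0.5002  0.3433 -0.0023] [196.8961 240.9335]
top tray_a 0.97 [ 0.6037 -0.3853  0.003 ] [450.1443 211.2671]
top tray_a 0.87 [ 0.6142  0.2389 -0.0018] [234.2643 202.4516]
top tray_a 0.77 [ 0.6303 -0.0623  0.0039] [338.2062 199.3293]
top tray_a 0.74 [0.6436 0.0584 0.0035] [296.5763 193.7331]
top tray_a 0.61 [ 0.6565 -0.2072  0.0039] [388.5992 191.4677]
top tray_a 0.58 [ 0.7905 -0.104   0.0002] [353.7258 144.9015]
top coupling 0.68 [ 0.473  -0.2103 -0.0045] [388.1987 255.1638]
top jar 0.82 [ 0.4627 -0.3458 -0.0052] [435.1756 259.9248]
scene {'fx': 506.52085082841404, 'fy': 506.52085082841404, 'cx': 319.68276930272106, 'cy': 
[... 229 characters left out ...]
]
scene saw_a 0.6 [ 0.4984  0.0571 -0.0021] [374.5411 190.8406]
scene saw_a 0.59 [ 0.4576 -0.0625 -0.0008] [350.1734 156.1816]
scene tray_a 0.89 [ 0.6161  0.242  -0.0019] [402.9022 266.2867]
scene tray_a 0.88 [ 0.605  -0.3894  0.0009] [227.4999 121.5963]
scene tray_a 0.74 [0.6492 0.0606 0.0022] [335.1191 227.0551]
scene tray_a 0.73 [ 0.7903 -0.1081  0.0007] [244.0424 221.4734]
scene tray_a 0.67 [ 0.651  -0.213  -0.0033] [257.9539 166.4392]
scene tray_a 0.59 [ 0.624  -0.0643  0.0014] [305.5333 191.6331]
scene coupling 0.53 [ 0.4745 -0.2112 -0.0003] [305.9724 130.3386]
scene coupling 0.33 [ 0.4995  0.3409 -0.0027] [467.9064 260.7529]
scene jar 0.92 [ 0.4577 -0.3472  0.0035] [276.41   101.7322]
```

View pics/top0.png

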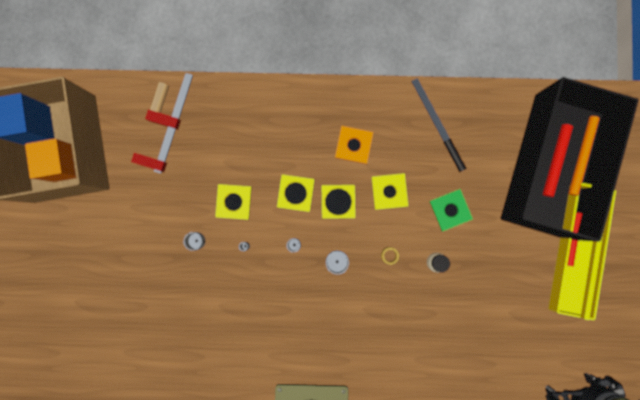

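View pics/scene0.png

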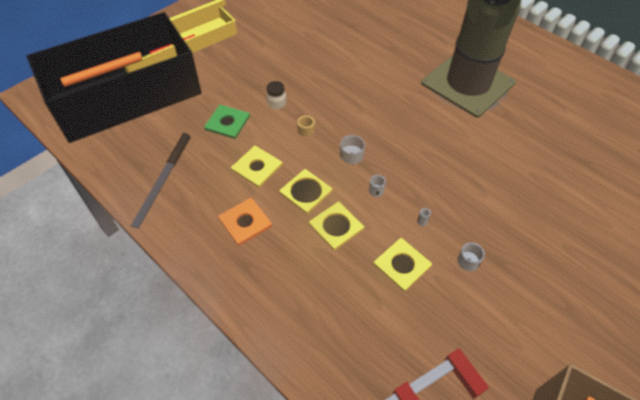

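Top view: saws at (245,246), (293,245), (194,241) and (337,262). The yellow trays are at (390,191), (233,202), (296,193) and (338,201); the orange (354,145) and green (450,211) ones are look-alikes. The coupling is at (390,256) and the jar at (438,262). Next I measure the diameters to assign them, and confirm in an enlarged crop.

```bash
python3 - <<'E'
from h import *
np.set_printoptions(precision=4,suppress=True)
o=get_obs();R=cv2.Rodrigues(np.array(o["tool_rot"]))[0];print(R)
im=cv2.imread("pics/top0.png")
cv2.imwrite("pics/crop.png",cv2.resize(im[165:285,180:420],None,fx=3.3,fy=3.3,interpolation=cv2.INTER_CUBIC))
hsv=cv2.cvtColor(im,cv2.COLOR_BGR2HSV)
# recess: dark blobs inside yellow
ye=cv2.inRange(hsv,(22,120,120),(35,255,255))
cs,_=cv2.findContours(ye,cv2.RETR_EXTERNAL,cv2.CHAIN_APPROX_NONE)
for c in cs:
    x,y,w,h=cv2.boundingRect(c)
    if not(180<x<420 and 20<w<60):continue
    f=np.zeros_like(ye);cv2.drawContours(f,[c],-1,255,-1)
    M=cv2.moments(f,True);u,v=M["m10"]/M["m00"],M["m01"]/M["m00"]
    dark=((f>0)&(im.max(2)<110)).astype(np.uint8);
    D=cv2.moments(dark,True);p=ray("top",u,v,.012)
    print("tray",(u,v),p,"dark diam mm",2000*np.sqrt(dark.sum()/np.pi)*1.4/445, ray("top",D["m10"]/D["m00"],D["m01"]/D["m00"],.01))
sat=cv2.inRange(hsv,(0,0,0),(180,60,255))
n,l,s,ce=cv2.connectedComponentsWithStats(sat)
for i in range(1,n):
    if 180<ce[i][0]<420 and 225<ce[i][1]<285 and s[i][4]>20: print("saw?",s[i],ce[i],ray("top",*ce[i],.03))
E
```

```text
[[ 0.3277 -0.      0.9448]
 [-0.9448 -0.      0.3277]
 [ 0.     -1.     -0.    ]]
tray (337.98686371100166, 201.01395730706076) [ 0.6249 -0.0616  0.012 ] dark diam mm 80.32635578419858 [ 0.624  -0.0616  0.01  ]
tray (232.8499587798846, 201.43281121187138) [0.6163 0.2402 0.012 ] dark diam mm 51.931392819033995 [0.616  0.2404 0.01  ]
tray (295.12943116240723, 192.70898598516075) [0.6458 0.062  0.012 ] dark diam mm 65.93752346832417 [0.6455 0.0621 0.01  ]
tray (389.54060705496306, 191.0738310090238) [ 0.657  -0.2088  0.012 ] dark diam mm 37.56921280907229 [ 0.6569 -0.2085  0.01  ]
saw? [183 232  21  19 305] [193.2852 240.6721] [0.5019 0.344  0.03  ]
saw? [286 238  15  14 160] [293.2688 244.7688] [0.4974 0.0617 0.03  ]
saw? [239 242  10   9  78] [243.3077 246.0128] [0.4904 0.2023 0.03  ]
saw? [325 251  24  24 448] [336.808  262.0714] [ 0.4521 -0.0619  0.03  ]
```

View pics/crop.png

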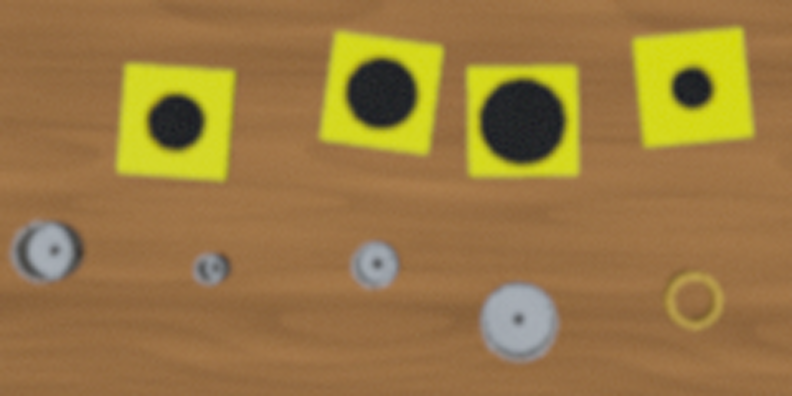

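Recess diameters come out at 37.6, 51.9, 65.9 and 80.3 mm. So tray_a is (390,191), tray_b (233,202), tray_c (295,193) and tray_d (338,201). The saws by size are a (245,246), b (293,245), c (194,241) and d (337,262). I'll start with saw_a.

Emit:
play_rows(moves=[[[0.04,0.03,0,0,1],[0.08,0.06,0,0,1],[0.12,0.09,0,0,1],[0.16,0.12,0,0,1],[0.2,0.15,0,0,1],[0.225,0.19,0,0,1],[0.24,0.235,0,0,1],[0.25,0.28,0,0,1],[0.255,0.33,0,0,1],[0.26,0.38,0,0,1],[0.265,0.43,0,0,1],[0.27,0.48,0,0,1]]])

```text
clock: 1.7
ee_pos: [0.4749, -0.1095, 0.2316]
tool_rot: [-1.348, 0.959, -0.961]
ft_force: [1.8, 0.1, 0.3]
opening: 0.0856
```

Emit:
play_rows(moves=[[[0.01,0.05,0,0,1],[0.01,0.1,0,0,1],[0.015,0.15,0,0,1],[0.015,0.2,0,0,1],[0.016,0.25,0,0,1],[0.016,0.3,0,0,1],[0.016,0.311,0,0,1],[0.016,0.311,0,0,1],[0.016,0.311,0,0,1]]])

```text
clock: 2.6
ee_pos: [0.4909, 0.1997, 0.2314]
tool_rot: [-1.349, 0.96, -0.962]
ft_force: [0.9, -0.2, 0.6]
opening: 0.0858
```

```bash
python3 - <<'E'
from h import *
np.set_printoptions(precision=4,suppress=True)
o=get_obs();print(o["clock"],o["ee_pos"],o["joint_positions"],o["opening"],o["ft_force"])
print(cv2.Rodrigues(np.array(o["tool_rot"]))[0])
m=camera_model("wrist");save("wrist","w1.png");print(m)
for n in("saw_a","tray_a"):
    for d in spot_point("wrist",n): print(n,round(d["conf"],2),world("wrist",d["centre"],m))
E
```

```text
2.6 [0.4909 0.1997 0.2314] [-0.4164  0.5621 -0.0927  1.8548  0.0769  0.7285 -1.7907] 0.08584220802025863 [ 0.8548 -0.1505  0.6381]
[[ 0.3263  0.0006  0.9453]
 [-0.9453 -0.0018  0.3263]
 [ 0.0019 -1.     -0.    ]]
{'fx': 309.70691628693146, 'fy': 309.70691628693146, 'cx': 319.4353190825112, 'cy': 200.57436645528617, 'rvec': array([-2.3512,  1.6774,  0.2479]), 'tvec': array([0.0276, 0.4678, 0.5348])}
saw_a 0.91 [0.484  0.2001 0.0033]
saw_a 0.85 [0.4996 0.0564 0.0026]
saw_a 0.77 [0.5038 0.3399 0.0015]
saw_a 0.59 [ 0.4458 -0.065  -0.0007]
tray_a 0.87 [ 0.6085 -0.3866 -0.0009]
tray_a 0.78 [ 0.6225 -0.0623 -0.0019]
tray_a 0.76 [ 0.7885 -0.1048 -0.0031]
tray_a 0.65 [ 0.6552 -0.214   0.0034]
tray_a 0.65 [0.6118 0.2383 0.0006]
tray_a 0.55 [0.6411 0.0608 0.0001]
```

View pics/w1.png

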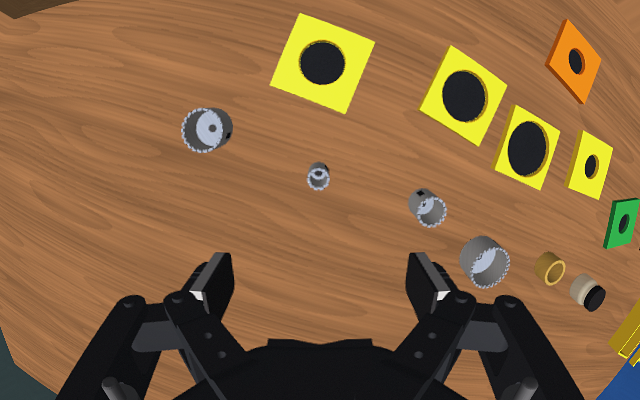

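The wrist view agrees: saw_a is at (318,177), between the fingers' line. Tray_a (yellow, smallest recess) is at (592,165).

Emit:
play_rows(moves=[[[-0.001,0.001,-0.05,0,1],[-0.001,0.001,-0.1,0,1],[-0.001,0.001,-0.14,0,1],[-0.001,0.001,-0.17,0,1],[-0.001,0.001,-0.19,0,1],[-0.001,0.001,-0.205,0,1],[-0.001,0.001,-0.213,0,1],[-0.001,0.001,-0.213,0,1],[-0.001,0.001,-0.213,0,0.6],[-0.001,0.001,-0.213,0,0.4],[-0.001,0.001,-0.213,0,0.2],[-0.001,0.001,-0.213,0,0]]])

```text
clock: 3.95
ee_pos: [0.4906, 0.1999, 0.0192]
tool_rot: [-1.347, 0.961, -0.965]
ft_force: [0.4, -0.3, 0.1]
opening: 0.0284
```

Emit:
play_rows(moves=[[[0,0,0,0,0],[0,0,0,0,0],[0,0,0,0,0],[0,0,0,0,0],[0,0,0,0,0],[0,0,0,0,0],[0,0,0.02,0,0],[0,0,0.05,0,0],[0,0,0.09,0,0],[0,0,0.12,0,0],[0,0,0.12,0,0],[0,0,0.12,0,0]]])

```text
clock: 5.15
ee_pos: [0.4904, 0.1998, 0.1391]
tool_rot: [-1.347, 0.961, -0.965]
ft_force: [-0.4, -0.1, -2.4]
opening: 0.0223
```

```bash
python3 - <<'E'
from h import *
np.set_printoptions(precision=4,suppress=True)
o=get_obs();print(o["clock"],o["ee_pos"],o["opening"],o["ft_force"])
m=camera_model("wrist");save("wrist","w2.png")
for d in spot_point("wrist","saw_a"): print(round(d["conf"],2),world("wrist",d["centre"],m))
E
```

```text
5.15 [0.4904 0.1998 0.1391] 0.02225377718895285 [-0.4182 -0.0931 -2.3894]
0.84 [0.4971 0.0622 0.005 ]
0.74 [0.5011 0.3423 0.0018]
0.72 [ 0.4508 -0.0666  0.0017]
0.7 [0.4855 0.1997 0.1234]
```

View pics/w2.png

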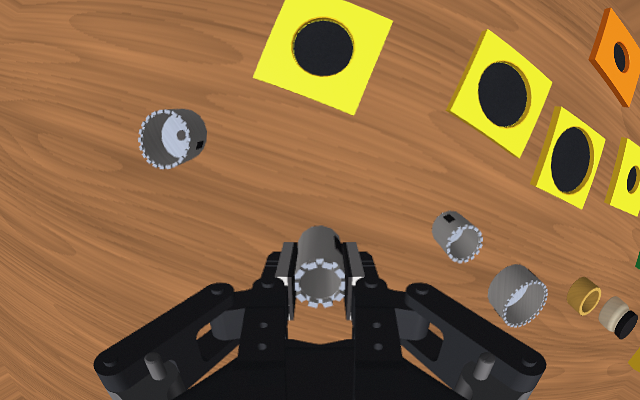

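```bash
cat >> h.py <<'E'
def fproj(p,m):
    K=np.array([[m["fx"],0,m["cx"]],[0,m["fy"],m["cy"]],[0,0,1.]])
    return cv2.fisheye.projectPoints(np.array(p,float).reshape(-1,1,3),np.array(m["rvec"],float).reshape(3,1),np.array(m["tvec"],float).reshape(3,1),K,np.zeros(4))[0].reshape(-1,2)
def overlay(fn,out,circs,box,s):
    """circs: (cx,cy,z,diam,colour); draws predicted circles on an enlarged wrist crop"""
    m=camera_model("wrist");x0,y0,x1,y1=box
    im=cv2.resize(cv2.imread("pics/"+fn)[y0:y1,x0:x1],None,fx=s,fy=s,interpolation=cv2.INTER_CUBIC)
    t=np.linspace(0,2*np.pi,60)
    for cx,cy,z,d,col in circs:
        q=(fproj(np.c_[cx+d/2*np.cos(t),cy+d/2*np.sin(t),0*t+z],m)-[x0,y0]+.5)*s
        cv2.polylines(im,[q.astype(int).reshape(-1,1,2)],True,col,1)
    cv2.imwrite("pics/"+out,im)
E
python3 - <<'E'
from h import *
o=get_obs();x,y,z=o["ee_pos"];b=z-.019
overlay("w2.png","w2c.png",[(x,y,b,.025,(0,0,255)),(x,y,b+.044,.025,(0,255,0))],(260,200,380,320),5)
E
```

```text
(no output)
```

View pics/w2c.png

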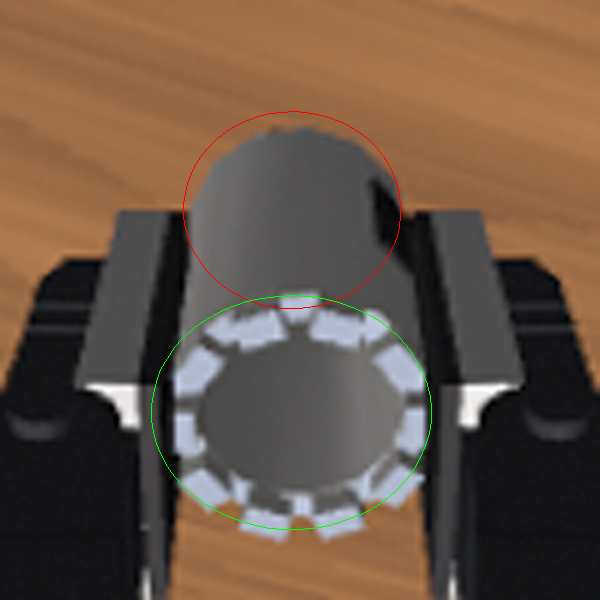

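saw_a is held upright at the TCP, within about 1 mm. Carrying it to tray_a.

Emit:
play_rows(moves=[[[0.017,-0.041,0,0,0],[0.034,-0.082,0,0,0],[0.051,-0.123,0,0,0],[0.068,-0.164,0,0,0],[0.085,-0.205,0,0,0],[0.102,-0.246,0,0,0],[0.119,-0.287,0,0,0],[0.136,-0.328,0,0,0],[0.153,-0.369,0,0,0],[0.166,-0.41,0,0,0],[0.166,-0.41,0,0,0],[0.166,-0.41,0,0,0]]])

```text
clock: 6.45
ee_pos: [0.654, -0.212, 0.1353]
tool_rot: [-1.351, 0.968, -0.963]
ft_force: [-0.5, 0.3, -1.0]
opening: 0.0226
```

Emit:
play_rows(moves=[[[0,0,-0.03,0,0],[0,0,-0.06,0,0],[0,0,-0.08,0,0],[0,0,-0.08,0,0],[0,0,-0.08,0,0]]])

```text
clock: 6.95
ee_pos: [0.6537, -0.2101, 0.0548]
tool_rot: [-1.351, 0.968, -0.96]
ft_force: [0.3, -0.5, -0.3]
opening: 0.0222
```

```bash
python3 - <<'E'
from h import *
np.set_printoptions(precision=4,suppress=True)
o=get_obs();x,y,z=o["ee_pos"];print(o["clock"],o["ee_pos"],o["opening"],o["ft_force"])
save("wrist","w3.png");b=z-.019;m=camera_model("wrist");u,v=fproj([x,y,b],m)[0];print(u,v)
for d in spot_point("wrist","tray_a"): print(round(d["conf"],2),world("wrist",d["centre"],m))
overlay("w3.png","w3c.png",[(x,y,b,.025,(0,0,255)),(.655,-.210,.012,.041,(255,0,0)),(.655,-.210,.003,.041,(255,255,0))],(220,130,420,330),3)
E
```

```text
6.95 [ 0.6537 -0.2101  0.0548] 0.022218720264184085 [ 0.2868 -0.4681 -0.3007]
316.48432766431756 242.26867911264418
0.95 [ 0.6081 -0.3888  0.0007]
0.87 [ 0.6604 -0.214   0.003 ]
0.84 [ 0.625  -0.0614  0.0007]
0.62 [ 0.6456  0.0614 -0.0008]
```

View pics/w3c.png

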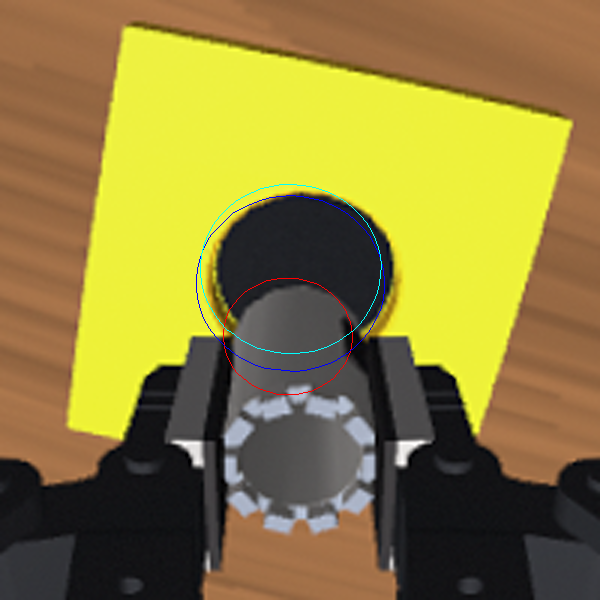

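Saw and recess are nearly aligned; the recess centre lies about 2 mm to the image right (−y) of the saw. Shift and lower.

Emit:
play_rows(moves=[[[0.002,-0.002,0,0,0],[0.002,-0.002,-0.01,0,0],[0.002,-0.002,-0.018,0,0],[0.002,-0.002,-0.024,0,0],[0.002,-0.002,-0.028,0,0],[0.002,-0.002,-0.03,0,0],[0.002,-0.002,-0.031,0,0],[0.002,-0.002,-0.032,0,0],[0.002,-0.002,-0.032,0,0]]])

```text
clock: 7.95
ee_pos: [0.6571, -0.2133, 0.0246]
tool_rot: [-1.35, 0.965, -0.964]
ft_force: [-0.1, 0.7, -0.6]
opening: 0.0224
```

Emit:
play_rows(moves=[[[0,0,-0.001,0,0],[0,0,-0.0015,0,0],[0,0,-0.002,0,0],[0,0,-0.0025,0,0],[0,0,-0.0025,0,0]]])

```text
clock: 8.45
ee_pos: [0.6572, -0.2133, 0.0225]
tool_rot: [-1.35, 0.965, -0.964]
ft_force: [-0.4, 0.4, 2.4]
opening: 0.0226
```

Contact with the floor (+2.4 N). Release.

Emit:
play_rows(moves=[[[0,0,0,0,0.35],[0,0,0,0,0.4],[0,0,0,0,0.5],[0,0,0,0,0.6],[0,0,0,0,0.6],[0,0,0.03,0,0.6],[0,0,0.07,0,0.7],[0,0,0.11,0,1],[0,0,0.11,0,1]]])

```text
clock: 9.35
ee_pos: [0.6617, -0.2144, 0.139]
tool_rot: [-1.345, 0.956, -0.973]
ft_force: [1.3, -0.0, 0.7]
opening: 0.0849
```

```bash
python3 - <<'E'
from h import *
np.set_printoptions(precision=4,suppress=True)
o=get_obs();x,y,z=o["ee_pos"];print(o["clock"],o["ee_pos"],o["opening"],o["ft_force"])
save("wrist","w4.png");m=camera_model("wrist")
for n in("saw_a","tray_a"):
  for d in spot_point("wrist",n): print(n,round(d["conf"],2),world("wrist",d["centre"],m))
u,v=fproj([.657,-.213,.03],m)[0].astype(int);print(u,v)
im=cv2.imread("pics/w4.png")[max(v-80,0):v+80,max(u-100,0):u+100];cv2.imwrite("pics/w4c.png",cv2.resize(im,None,fx=3,fy=3))
E
```

```text
9.35 [ 0.6617 -0.2144  0.139 ] 0.08486144675645525 [ 1.29   -0.0357  0.7444]
saw_a 0.81 [0.495  0.06   0.0015]
saw_a 0.59 [ 0.6489 -0.2142  0.0029]
tray_a 0.96 [ 0.6446  0.0637 -0.004 ]
tray_a 0.94 [ 0.6038 -0.3847 -0.0026]
tray_a 0.77 [ 0.6532 -0.2105 -0.0012]
tray_a 0.74 [ 0.6223 -0.0634  0.0004]
tray_a 0.6 [ 0.7894 -0.1088 -0.0056]
tray_a 0.56 [ 0.6115  0.2405 -0.0004]
315 201
```

View pics/w4c.png

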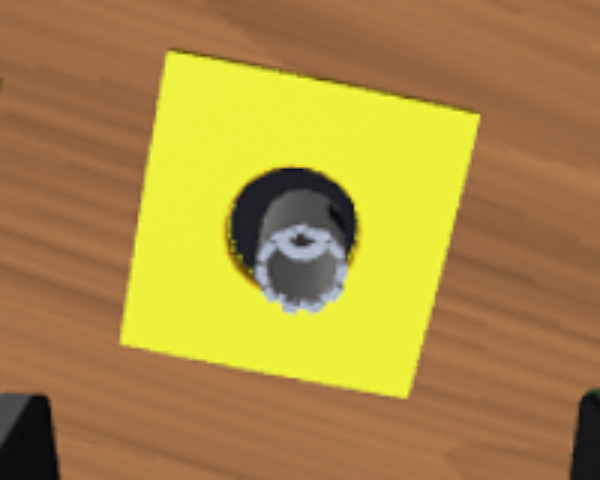

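saw_a stands upright inside its recess, clear all round. Now saw_b.

Emit:
play_rows(moves=[[[-0.025,0.041,0.01,0,1],[-0.05,0.082,0.01,0,1],[-0.075,0.123,0.01,0,1],[-0.1,0.164,0.01,0,1],[-0.125,0.205,0.01,0,1],[-0.15,0.246,0.01,0,1],[-0.165,0.2745,0.01,0,1],[-0.165,0.2745,0.01,0,1],[-0.165,0.2745,0.01,0,1],[-0.165,0.2745,0.01,0,1]]])

```text
clock: 10.5
ee_pos: [0.4918, 0.0598, 0.1414]
tool_rot: [-1.351, 0.968, -0.965]
ft_force: [1.0, -0.1, -0.5]
opening: 0.0854
```

```bash
python3 - <<'E'
from h import *
np.set_printoptions(precision=4,suppress=True)
o=get_obs();print(o["clock"],o["ee_pos"],o["opening"],cv2.Rodrigues(np.array(o["tool_rot"]))[0])
m=camera_model("wrist");save("wrist","w5.png")
for d in spot_point("wrist","saw_a"): print(round(d["conf"],2),world("wrist",d["centre"],m))
E
```

```text
10.5 [0.4918 0.0598 0.1414] 0.08535892471841477 [[ 0.3202 -0.0041  0.9473]
 [-0.9473 -0.003   0.3202]
 [ 0.0016 -1.     -0.0049]]
0.97 [0.5028 0.3398 0.0007]
0.92 [ 0.4512 -0.0623  0.0009]
0.89 [ 0.6493 -0.2141  0.0085]
0.78 [0.4982 0.0589 0.0016]
```

Emit:
play_rows(moves=[[[0.005,0,-0.04,0,1],[0.005,0,-0.07,0,1],[0.005,0,-0.095,0,1],[0.005,0,-0.112,0,1],[0.005,0,-0.12,0,1],[0.005,0,-0.123,0,1],[0.005,0,-0.123,0,1],[0.005,0,-0.123,0,0.6],[0.005,0,-0.123,0,0.4],[0.005,0,-0.123,0,0.2],[0.005,0,-0.123,0,0],[0.005,0,-0.123,0,0]]])

```text
clock: 11.8
ee_pos: [0.4974, 0.0597, 0.0196]
tool_rot: [-1.349, 0.967, -0.967]
ft_force: [-1.4, -0.5, 6.9]
opening: 0.0356
```

Emit:
play_rows(moves=[[[0,0,0,0,0],[0,0,0,0,0],[0,0,0,0,0],[0,0,0,0,0],[0,0,0.02,0,0],[0,0,0.05,0,0],[0,0,0.09,0,0],[0,0,0.12,0,0],[0,0,0.12,0,0]]])

```text
clock: 12.7
ee_pos: [0.4997, 0.06, 0.1428]
tool_rot: [-1.344, 0.963, -0.97]
ft_force: [1.2, -0.3, -1.8]
opening: 0.0359
```

Emit:
play_rows(moves=[[[0.025,0.039,0,0,0],[0.05,0.078,0,0,0],[0.075,0.117,0,0,0],[0.1,0.156,0,0,0],[0.115,0.18,0,0,0],[0.115,0.18,0,0,0],[0.115,0.18,-0.03,0,0],[0.115,0.18,-0.06,0,0],[0.115,0.18,-0.088,0,0],[0.115,0.18,-0.088,0,0],[0.115,0.18,-0.088,0,0]]])

```text
clock: 13.8
ee_pos: [0.6139, 0.239, 0.0541]
tool_rot: [-1.346, 0.964, -0.97]
ft_force: [0.6, 0.0, -1.1]
opening: 0.0355
```

```bash
python3 - <<'E'
from h import *
np.set_printoptions(precision=4,suppress=True)
o=get_obs();x,y,z=o["ee_pos"];print(o["clock"],o["ee_pos"],o["opening"],o["ft_force"])
save("wrist","w6.png");b=z-.0196;m=camera_model("wrist")
for n in("saw_a","tray_a"):
  for d in spot_point("wrist",n): print(n,round(d["conf"],2),world("wrist",d["centre"],m))
overlay("w6.png","w6c.png",[(x,y,b,.038,(0,0,255)),(.615,.240,.012,.054,(255,0,0)),(.615,.240,.003,.054,(255,255,0))],(220,130,420,330),3)
E
```

```text
13.8 [0.6139 0.239  0.0541] 0.035487672744401885 [ 0.6386  0.0036 -1.1476]
saw_a 0.84 [0.6141 0.2386 0.0406]
saw_a 0.69 [0.5044 0.341  0.0015]
tray_a 0.91 [0.6141 0.2388 0.0042]
tray_a 0.88 [ 0.6245 -0.0635  0.0013]
tray_a 0.62 [ 0.6478  0.0627 -0.0003]
```

View pics/w6c.png

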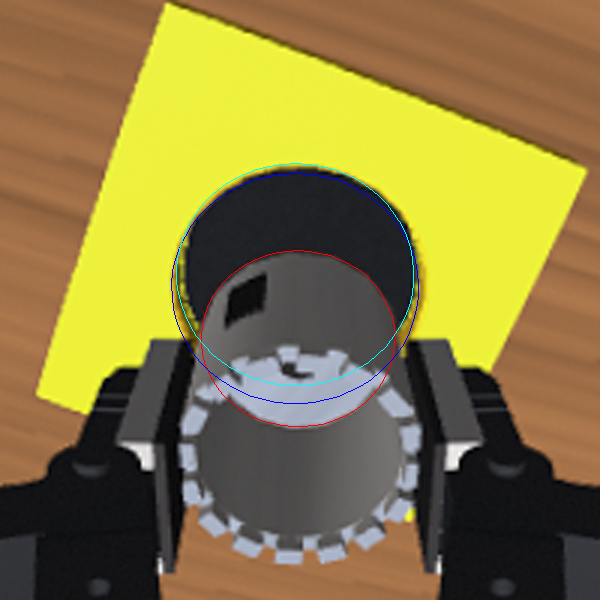

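Overlay matches: saw_b over recess b (tray centre about (298,275) in the crop), offset under 1.5 mm. Lower.

Emit:
play_rows(moves=[[[0.001,0.0005,-0.01,0,0],[0.001,0.0005,-0.018,0,0],[0.001,0.0005,-0.024,0,0],[0.001,0.0005,-0.028,0,0],[0.001,0.0005,-0.03,0,0],[0.001,0.0005,-0.031,0,0],[0.001,0.0005,-0.0315,0,0],[0.001,0.0005,-0.032,0,0],[0.001,0.0005,-0.032,0,0]]])

```text
clock: 14.85
ee_pos: [0.617, 0.2407, 0.0246]
tool_rot: [-1.341, 0.962, -0.972]
ft_force: [-0.4, -0.2, -1.3]
opening: 0.0355
```

Emit:
play_rows(moves=[[[0,0,-0.001,0,0],[0,0,-0.0015,0,0],[0,0,-0.002,0,0],[0,0,-0.0025,0,0],[0,0,-0.003,0,0]]])

```text
clock: 15.35
ee_pos: [0.6173, 0.2408, 0.0227]
tool_rot: [-1.34, 0.961, -0.972]
ft_force: [-1.7, -1.2, 9.0]
opening: 0.0354
```

Emit:
play_rows(moves=[[[0,0,0.0005,0,0.5],[0,0,0.0005,0,0.6],[0,0,0.0005,0,0.7],[0,0,0.0005,0,0.8],[0,0,0.0005,0,0.8],[0,0,0.03,0,0.8],[0,0,0.07,0,0.9],[0,0,0.115,0,1],[0,0,0.115,0,1]]])

```text
clock: 16.25
ee_pos: [0.6217, 0.2427, 0.1444]
tool_rot: [-1.329, 0.955, -0.976]
ft_force: [1.4, 0.7, -0.3]
opening: 0.0858
```

```bash
python3 - <<'E'
from h import *
np.set_printoptions(precision=4,suppress=True)
o=get_obs();x,y,z=o["ee_pos"];print(o["clock"],o["ee_pos"],o["opening"],o["ft_force"])
save("wrist","w7.png");m=camera_model("wrist")
for n in("saw_a","tray_a"):
  for d in spot_point("wrist",n): print(n,round(d["conf"],2),world("wrist",d["centre"],m))
E
```

```text
16.25 [0.6217 0.2427 0.1444] 0.08584672141866458 [ 1.3726  0.6565 -0.2645]
saw_a 0.81 [ 0.4493 -0.0662  0.0015]
saw_a 0.76 [ 0.5021  0.3378 -0.0037]
saw_a 0.74 [0.6124 0.2384 0.0004]
saw_a 0.64 [ 0.6494 -0.2153  0.0049]
tray_a 0.7 [ 0.6207 -0.0647 -0.0044]
tray_a 0.69 [ 0.6538 -0.2149 -0.0002]
tray_a 0.69 [ 0.604  -0.3903 -0.0022]
tray_a 0.66 [ 0.6407  0.0606 -0.0036]
```

View pics/w7.png

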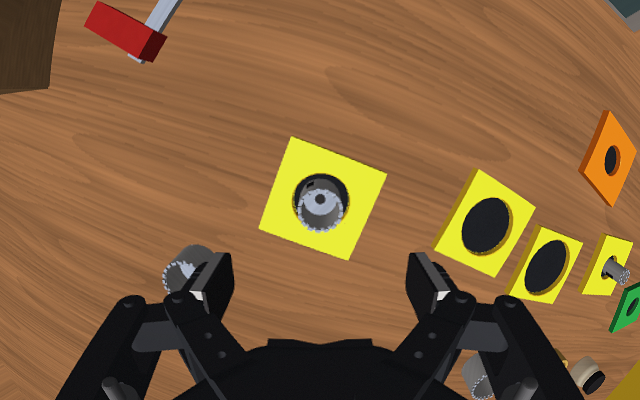

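saw_b stands in its recess at (321,205), and saw_a is still upright at (612,268). Now saw_c.

Emit:
play_rows(moves=[[[-0.03,0.026,0,0,1],[-0.06,0.052,0,0,1],[-0.09,0.078,0,0,1],[-0.12,0.0985,0,0,1],[-0.12,0.0985,0,0,1],[-0.12,0.0985,0,0,1],[-0.12,0.0985,0,0,1]]])

```text
clock: 17.1
ee_pos: [0.4977, 0.3375, 0.1365]
tool_rot: [-1.342, 0.962, -0.974]
ft_force: [0.4, -0.2, -0.1]
opening: 0.0853
```

```bash
python3 - <<'E'
from h import *
np.set_printoptions(precision=4,suppress=True)
o=get_obs();print(o["clock"],o["ee_pos"],o["opening"],o["joint_positions"])
m=camera_model("wrist");save("wrist","w8.png")
for d in spot_point("wrist","saw_a"): print(round(d["conf"],2),world("wrist",d["centre"],m))
E
```

```text
17.1 [0.4977 0.3375 0.1365] 0.08529251900056103 [-0.6395  0.7763 -0.0641  1.7331  0.0869  0.6307 -2.004 ]
0.73 [0.618  0.2376 0.0057]
0.63 [ 0.4487 -0.0627  0.0021]
0.58 [ 0.5016  0.342  -0.0002]
```

Emit:
play_rows(moves=[[[0.004,0.0035,-0.02,0,1],[0.004,0.0035,-0.05,0,1],[0.004,0.0035,-0.08,0,1],[0.004,0.0035,-0.105,0,1],[0.004,0.0035,-0.116,0,1],[0.004,0.0035,-0.1205,0,1],[0.004,0.0035,-0.1205,0,1],[0.004,0.0035,-0.1205,0,0.7],[0.004,0.0035,-0.1205,0,0.5],[0.004,0.0035,-0.1205,0,0.3],[0.004,0.0035,-0.1205,0,0.1],[0.004,0.0035,-0.1205,0,0]]])

```text
clock: 18.4
ee_pos: [0.5028, 0.3416, 0.0181]
tool_rot: [-1.338, 0.962, -0.975]
ft_force: [-2.1, -1.0, 8.2]
opening: 0.0495
```

Emit:
play_rows(moves=[[[0,0,0,0,0],[0,0,0,0,0],[0,0,0,0,0],[0,0,0,0,0],[0,0,0.02,0,0],[0,0,0.05,0,0],[0,0,0.09,0,0],[0,0,0.125,0,0],[0,0,0.125,0,0]]])

```text
clock: 19.3
ee_pos: [0.5057, 0.3436, 0.1479]
tool_rot: [-1.329, 0.959, -0.976]
ft_force: [1.8, 1.1, -2.0]
opening: 0.0496
```

Emit:
play_rows(moves=[[[0.02,-0.041,0,0,0],[0.04,-0.082,0,0,0],[0.06,-0.123,0,0,0],[0.08,-0.164,0,0,0],[0.1,-0.205,0,0,0],[0.12,-0.246,0,0,0],[0.14,-0.282,0,0,0],[0.14,-0.282,0,0,0],[0.14,-0.282,-0.03,0,0],[0.14,-0.282,-0.06,0,0],[0.14,-0.282,-0.093,0,0],[0.14,-0.282,-0.093,0,0]]])

```text
clock: 20.5
ee_pos: [0.6406, 0.0612, 0.0493]
tool_rot: [-1.338, 0.966, -0.97]
ft_force: [-1.3, -0.9, -2.0]
opening: 0.0497
```

```bash
python3 - <<'E'
from h import *
np.set_printoptions(precision=4,suppress=True)
o=get_obs();x,y,z=o["ee_pos"];print(o["clock"],o["ee_pos"],o["opening"],o["ft_force"])
save("wrist","w9.png");b=z-.0181;m=camera_model("wrist")
for n in("saw_a","tray_a"):
  for d in spot_point("wrist",n): print(n,round(d["conf"],2),world("wrist",d["centre"],m))
overlay("w9.png","w9c.png",[(x,y,b,.051,(0,0,255)),(.6455,.0615,.012,.067,(255,0,0)),(.6455,.0615,.003,.067,(255,255,0))],(220,130,420,330),3)
E
```

```text
20.5 [0.6406 0.0612 0.0493] 0.04967612631747081 [-1.322  -0.9018 -1.9565]
saw_a 0.7 [ 0.6549 -0.2124  0.0109]
saw_a 0.7 [0.6195 0.2399 0.0085]
saw_a 0.62 [0.6415 0.0601 0.031 ]
tray_a 0.88 [ 0.6609 -0.2115  0.0085]
tray_a 0.86 [ 0.6075 -0.3848  0.0004]
tray_a 0.8 [0.6152 0.2388 0.0046]
tray_a 0.8 [ 0.6252 -0.0654  0.0037]
tray_a 0.63 [0.6494 0.0648 0.0032]
tray_a 0.63 [ 0.7894 -0.1049  0.001 ]
```

View pics/w9c.png

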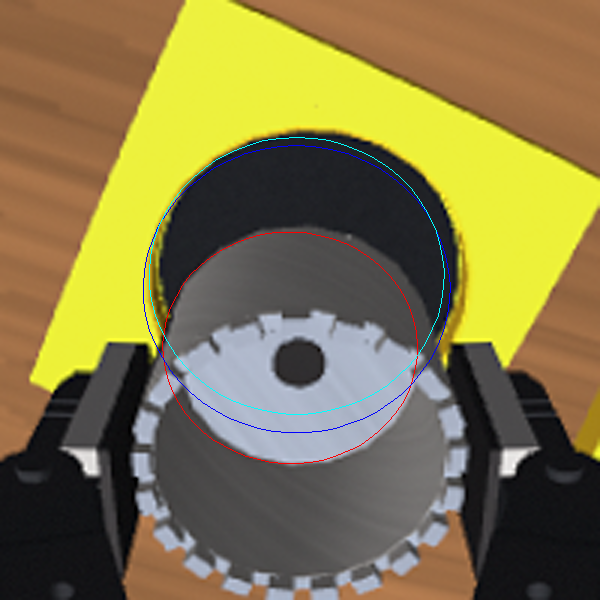

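Saw and recess show the same small offset from the overlay, so the numbers hold. Shift +4 mm in x and lower.

Emit:
play_rows(moves=[[[0.004,0,0,0,0],[0.004,0,-0.008,0,0],[0.004,0,-0.015,0,0],[0.004,0,-0.021,0,0],[0.004,0,-0.025,0,0],[0.004,0,-0.027,0,0],[0.004,0,-0.028,0,0],[0.004,0,-0.028,0,0]]])

```text
clock: 21.45
ee_pos: [0.6502, 0.0619, 0.0274]
tool_rot: [-1.328, 0.958, -0.977]
ft_force: [-0.2, 0.0, -2.4]
opening: 0.0498
```

Emit:
play_rows(moves=[[[0,0,-0.0005,0,0],[0,0,-0.001,0,0],[0,0,-0.0015,0,0],[0,0,-0.0015,0,0]]])

```text
clock: 21.85
ee_pos: [0.6502, 0.0619, 0.026]
tool_rot: [-1.328, 0.958, -0.977]
ft_force: [0.6, 0.7, -2.0]
opening: 0.0498
```

Emit:
play_rows(moves=[[[-0.003,0,0,0,0],[-0.004,0,-0.001,0,0],[-0.004,0,-0.002,0,0],[-0.004,0,-0.003,0,0],[-0.004,0,-0.004,0,0],[-0.004,0,-0.0045,0,0],[-0.004,0,-0.0045,0,0]]])

```text
clock: 22.55
ee_pos: [0.6462, 0.0619, 0.0215]
tool_rot: [-1.328, 0.958, -0.977]
ft_force: [-0.7, -0.3, -2.2]
opening: 0.0499
```

Emit:
play_rows(moves=[[[0,0,-0.0005,0,0],[0,0,-0.001,0,0],[0,0,-0.0015,0,0],[0,0,-0.0015,0,0]]])

```text
clock: 22.95
ee_pos: [0.6465, 0.062, 0.0213]
tool_rot: [-1.328, 0.957, -0.977]
ft_force: [-2.8, -0.5, 7.7]
opening: 0.0495
```

Emit:
play_rows(moves=[[[0,0,0.0005,0,0.65],[0,0,0.0005,0,0.75],[0,0,0.0005,0,0.9],[0,0,0.0005,0,1],[0,0,0.0005,0,1],[0,0,0.03,0,1],[0,0,0.07,0,1],[0,0,0.115,0,1],[0,0,0.115,0,1]]])

```text
clock: 23.85
ee_pos: [0.6512, 0.0627, 0.1427]
tool_rot: [-1.318, 0.949, -0.983]
ft_force: [0.4, 0.3, 1.0]
opening: 0.0853
```

```bash
python3 - <<'E'
from h import *
np.set_printoptions(precision=4,suppress=True)
o=get_obs();x,y,z=o["ee_pos"];print(o["clock"],o["ee_pos"],o["opening"],o["ft_force"])
save("wrist","w10.png");m=camera_model("wrist")
for n in("saw_a","tray_a"):
  for d in spot_point("wrist",n): print(n,round(d["conf"],2),world("wrist",d["centre"],m))
E
```

```text
23.85 [0.6512 0.0627 0.1427] 0.08525312482151137 [0.4473 0.2684 1.0158]
saw_a 0.95 [ 0.6434  0.0565 -0.0013]
saw_a 0.91 [0.6151 0.2398 0.0023]
saw_a 0.83 [ 0.6499 -0.2132  0.0078]
tray_a 0.95 [ 0.6519 -0.215  -0.0006]
tray_a 0.93 [ 0.6192 -0.0629 -0.0031]
tray_a 0.78 [ 0.6061  0.2408 -0.0018]
tray_a 0.71 [ 0.7868 -0.1066 -0.0041]
tray_a 0.58 [ 0.6061 -0.3855 -0.0027]
```

View pics/w10.png

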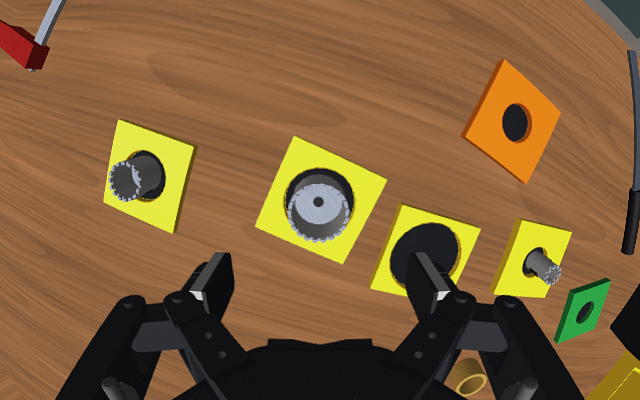

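saw_c is in at (320,205), with a and b still standing. Now saw_d.

Emit:
play_rows(moves=[[[-0.04,-0.025,0,0,1],[-0.08,-0.05,0,0,1],[-0.12,-0.075,0,0,1],[-0.16,-0.1,0,0,1],[-0.197,-0.126,0,0,1],[-0.197,-0.126,0,0,1],[-0.197,-0.126,0,0,1],[-0.197,-0.126,0,0,1]]])

```text
clock: 24.8
ee_pos: [0.4502, -0.0633, 0.1355]
tool_rot: [-1.328, 0.957, -0.976]
ft_force: [-0.6, -0.2, 0.2]
opening: 0.0854
```

```bash
python3 - <<'E'
from h import *
np.set_printoptions(precision=4,suppress=True)
o=get_obs();x,y,z=o["ee_pos"];print(o["clock"],o["ee_pos"],o["opening"],cv2.Rodrigues(np.array(o["tool_rot"]))[0])
m=camera_model("wrist");save("wrist","w11.png")
for n in("saw_a","coupling"):
  for d in spot_point("wrist",n): print(n,round(d["conf"],2),world("wrist",d["centre"],m))
overlay("w11.png","w11c.png",[(.4515,-.063,.0,.064,(0,0,255)),(.4515,-.063,.044,.064,(0,255,0))],(200,100,440,320),2.7)
E
```

```text
24.8 [ 0.4502 -0.0633  0.1355] 0.0854075863283204 [[ 0.3165  0.0189  0.9484]
 [-0.9486  0.0066  0.3164]
 [-0.0003 -0.9998  0.02  ]]
saw_a 0.97 [ 0.6504 -0.2117  0.0068]
saw_a 0.69 [ 0.4497 -0.0638 -0.0024]
coupling 0.72 [ 0.4741 -0.2115  0.0025]
coupling 0.46 [ 0.6567 -0.2146  0.0015]
```

View pics/w11c.png

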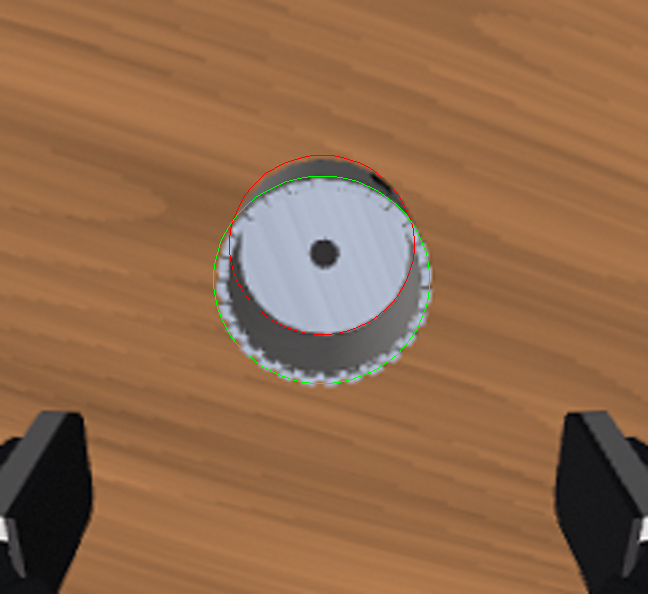

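Overlay fits; saw_d is centred between the jaws.

Emit:
play_rows(moves=[[[0.001,0,-0.02,0,1],[0.001,0,-0.05,0,1],[0.001,0,-0.075,0,1],[0.001,0,-0.095,0,1],[0.001,0,-0.11,0,1],[0.001,0,-0.118,0,1],[0.001,0,-0.122,0,1],[0.001,0,-0.122,0,1],[0.001,0,-0.122,0,0.8],[0.001,0,-0.122,0,0.6],[0.001,0,-0.122,0,0.4],[0.001,0,-0.122,0,0.2]]])

```text
clock: 26.15
ee_pos: [0.4538, -0.0628, 0.0155]
tool_rot: [-1.329, 0.956, -0.973]
ft_force: [-0.9, -0.0, 8.9]
opening: 0.0631
```

Emit:
play_rows(moves=[[[0,0,0,0,0],[0,0,0,0,0],[0,0,0,0,0],[0,0,0,0,0],[0,0,0.02,0,0],[0,0,0.05,0,0],[0,0,0.09,0,0],[0,0,0.125,0,0],[0,0,0.125,0,0]]])

```text
clock: 27.05
ee_pos: [0.4568, -0.0622, 0.1439]
tool_rot: [-1.322, 0.951, -0.977]
ft_force: [1.0, -0.2, -2.4]
opening: 0.0629
```

Emit:
play_rows(moves=[[[0.045,0,0,0,0],[0.09,0,0,0,0],[0.13,0,0,0,0],[0.17,0,0,0,0],[0.17,0,0,0,0],[0.17,0,0,0,0],[0.17,0,-0.03,0,0],[0.17,0,-0.06,0,0],[0.17,0,-0.085,0,0],[0.17,0,-0.093,0,0],[0.17,0,-0.093,0,0],[0.17,0,-0.093,0,0]]])

```text
clock: 28.25
ee_pos: [0.6271, -0.0619, 0.0518]
tool_rot: [-1.322, 0.95, -0.978]
ft_force: [-0.1, 0.4, -1.6]
opening: 0.0629
```

```bash
python3 - <<'E'
from h import *
np.set_printoptions(precision=4,suppress=True)
o=get_obs();x,y,z=o["ee_pos"];print(o["clock"],o["ee_pos"],o["opening"],o["ft_force"])
save("wrist","w12.png");b=z-.0155;m=camera_model("wrist")
for n in("saw_a","tray_a"):
  for d in spot_point("wrist",n): print(n,round(d["conf"],2),world("wrist",d["centre"],m))
overlay("w12.png","w12c.png",[(x-.002,y,b,.064,(0,0,255)),(.6245,-.0625,.012,.080,(255,0,0)),(.6245,-.0625,.003,.080,(255,255,0))],(200,110,440,330),2.7)
E
```

```text
28.25 [ 0.6271 -0.0619  0.0518] 0.06285924251150789 [-0.1134  0.4088 -1.6461]
saw_a 0.88 [0.6479 0.0579 0.0023]
saw_a 0.85 [0.6173 0.2408 0.0048]
saw_a 0.81 [ 0.6231 -0.0623  0.0347]
saw_a 0.62 [ 0.6537 -0.2161  0.0086]
tray_a 0.9 [ 0.7889 -0.1066  0.0003]
tray_a 0.9 [ 0.6094 -0.3888  0.0007]
tray_a 0.67 [0.6152 0.238  0.0042]
tray_a 0.66 [ 0.6557 -0.2119 -0.0009]
```

View pics/w12c.png

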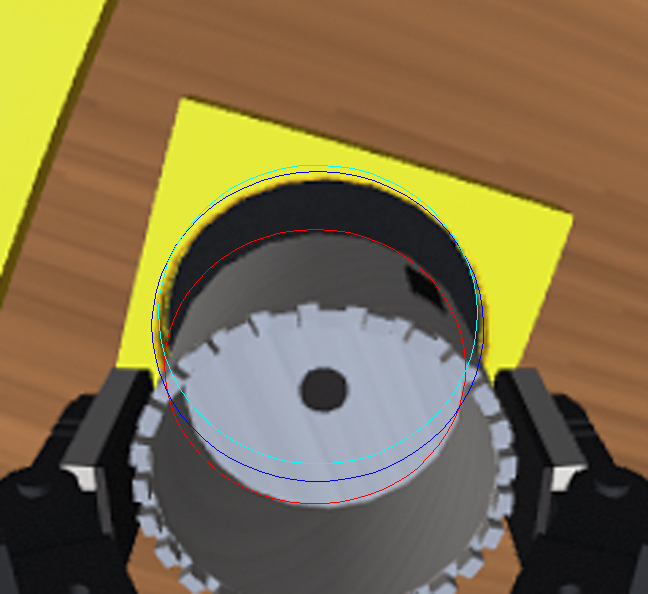

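Emit:
play_rows(moves=[[[-0.003,0.001,0,0,0],[-0.003,0.001,-0.008,0,0],[-0.003,0.001,-0.015,0,0],[-0.003,0.001,-0.021,0,0],[-0.003,0.001,-0.026,0,0],[-0.003,0.001,-0.029,0,0],[-0.003,0.001,-0.031,0,0],[-0.003,0.001,-0.031,0,0]]])

```text
clock: 29.2
ee_pos: [0.6246, -0.061, 0.021]
tool_rot: [-1.321, 0.95, -0.979]
ft_force: [0.1, 0.3, -2.6]
opening: 0.0628
```

Emit:
play_rows(moves=[[[0,0,-0.001,0,0],[0,0,-0.0015,0,0],[0,0,-0.002,0,0],[0,0,-0.0025,0,0],[0,0,-0.0028,0,0],[0,0,-0.0028,0,0]]])

```text
clock: 29.8
ee_pos: [0.625, -0.0609, 0.0188]
tool_rot: [-1.32, 0.949, -0.979]
ft_force: [-0.6, -0.4, 2.0]
opening: 0.0632
```

Emit:
play_rows(moves=[[[0,0,0,0,0.8],[0,0,0,0,0.9],[0,0,0,0,1],[0,0,0,0,1],[0,0,0,0,1],[0,0,0.02,0,1],[0,0,0.05,0,1],[0,0,0.09,0,1],[0,0,0.14,0,1],[0,0,0.19,0,1],[0,0,0.19,0,1]]])

```text
clock: 30.9
ee_pos: [0.6295, -0.0594, 0.2164]
tool_rot: [-1.311, 0.94, -0.986]
ft_force: [0.3, 1.7, 0.2]
opening: 0.0855
```

```bash
python3 - <<'E'
from h import *
np.set_printoptions(precision=4,suppress=True)
o=get_obs();x,y,z=o["ee_pos"];print(o["clock"],o["ee_pos"],o["opening"],o["ft_force"])
save("wrist","w13.png");m=camera_model("wrist");s=save("scene","s1.png")
cv2.imwrite("pics/fin.png",np.vstack([cv2.imread("pics/w13.png")[40:300],cv2.resize(cv2.imread("pics/s1.png")[90:300,200:500],(640,340))][:2]))
for c in("scene","wrist"):
 for n in("saw_a","coupling","jar"):
  for d in spot_point(c,n): print(c,n,round(d["conf"],2),world(c,d["centre"]))
E
```

```text
30.9 [ 0.6295 -0.0594  0.2164] 0.0855121875747027 [0.2895 1.7074 0.1925]
scene saw_a 0.84 [0.6181 0.2385 0.0032]
scene saw_a 0.84 [0.6466 0.0617 0.0033]
scene saw_a 0.76 [ 0.6306 -0.0629  0.0018]
scene saw_a 0.64 [ 0.6568 -0.2138  0.0075]
scene coupling 0.76 [ 0.4727 -0.2112 -0.    ]
scene jar 0.7 [ 0.4607 -0.3478  0.0005]
wrist saw_a 0.92 [ 0.6408 -0.2167 -0.0037]
wrist saw_a 0.92 [ 0.6385  0.0599 -0.0067]
wrist saw_a 0.77 [ 0.6084  0.2389 -0.0044]
wrist saw_a 0.74 [ 0.6117 -0.063  -0.0076]
wrist coupling 0.93 [ 0.4635 -0.2138 -0.0044]
wrist jar 0.98 [ 0.4436 -0.3509 -0.0044]
```

View pics/fin.png

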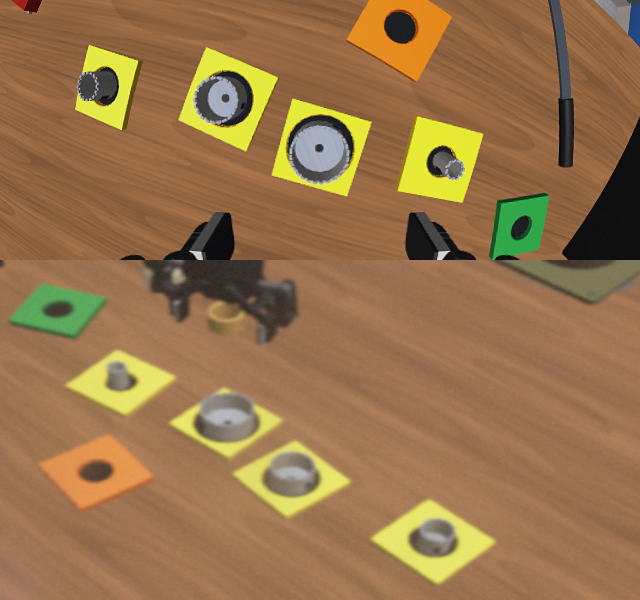

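All four saws stand teeth up inside their own recesses, and the coupling and jar have not moved. Handing in.

```bash
python3 -c "
from rig import *
print(hand_in())"
```

```text
the job is handed in; nothing more can be done
None
```

I put the four hole saws away in order a, b, c, d, each in the yellow tray matched by its measured recess diameter. Each was lowered until the force reading showed floor contact, then released. The job was handed in at about 31 s of the 104 s allowed.

- **Saws:** the last wrist and scene pictures show all four upright, teeth up, inside their recesses. The scene camera puts each within about 6 mm of its tray centre; saw_d is the farthest off.
- **Bystanders:** the scene camera finds the coupling and jar within about 3 mm of where they were at the start. The gripper is clear of everything, about 0.2 m up.
- **Disagreement:** in the last check the wrist camera's positions read up to about 17 mm too low in x. The coupling and jar, which were not touched, show the same shift, and its heights are up to 8 mm low. I put this down to estimate error rather than movement, and the pictures agree.
- **Forces:** wrist force readings stayed at or below about 9 N at the end of each move call. I saw no readings from within the moves.

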